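# Torque the clamp bolt of a laser marking nest

## Robot

A 7-joint arm with a two-finger parallel gripper is mounted at the origin on the work surface. World frame = base frame: x ahead of the robot, y to its left, z up, the work surface at z = 0. Lengths are in m, angles in rad, forces in N, time in s.
With the tool pointing down it reaches from about 0.4 to 0.85 m from the base axis. Payload 10.4 kg.
Tool frame: the origin (TCP) lies between the finger pads; the fingertips stand 8 mm ahead of it and the grasp point (between the pads) lies 11 mm behind it; z points along the fingers, x is the direction in which the jaws open and shut, and the axes are right-handed (so a half turn about z gives the same grasp; the last joint's range is limited). The gripper opens to 87 mm and grips with 3 to 60 N. Pads are 19 mm wide; open, the fingers measure 117 mm over their backs; the gripper's body (75 mm by 190 mm) begins 51 mm behind the grasp point.
Start: joints at [1.19, 0.332, -0.065, 1.46, 0.022, 1.35, -0.088], TCP at [0.219, -0.585, 0.231] pointing down, gripper open.
Joint ranges: [-2.6, 2.6], [-0.5, 2.12], [-1.47, 1.34], [0.16, 2.42], [-1.27, 4.41], [0.06, 2.06], [-2.6, 2.6]. Speed limits (rad/s): [2.22, 2.22, 2.79, 2.79, 3.14, 3.14, 3.14].

## Interface

Orientations are given as a unit quaternion [x, y, z, w].
In Python, from bench import r, viewer gives the robot as it stands.
- The arm moves only by the tool apply_moves, never from a script. Its argument "increments" is a list of rows, each an object with "grip": the closure in counts, from 0 (fully open) to 255 (shut); "xyz": the shift along the tool's x, y, z in mm, a list of three; "rotation": the turn, a rotation vector about the tool's x, y, z in degrees, a list of three. A call has 1 to 5 rows; each row is the pose to reach, as a shift and turn from the pose measured when the call began, along the tool's axes at that moment; what a row does not reach only later rows make up. A row lasts 1/8 s, in which the tool goes at most 62.5 mm and 10.7 degrees, less where a joint would pass 70% of its speed; a pose out of reach is approached as far as the arm can. A call with a gripper value outside its range is refused whole. The fingers move at their own pace and stop on an object; "squeeze" is the grip in N (left out, the last holds). Time passes only in rows, so rows that repeat a pose let the fingers close. It gives the time, the measured TCP pose, the force and the opening at its end, in the units of the state.
- r.read_state(): the state, without advancing time (a new reading comes with each control period).
- viewer.camera(name): name is "side" or "top" or "wrist"; returns a dict with "img" (400x640x3 uint8, blue, green, red), "range_z" (400x640 float32, m along the optical axis (not along the pixel's ray), 0 where there is no reading), "vertical_fov" (degrees; the focal length in pixels is half the picture's height over the tangent of half this angle, whatever the lens; pixels are square), "cx", "cy" (the principal point, pixels), "D" ([k1, k2, p1, p2, k3] as OpenCV has them; the pictures are not rectified), "rvec" (rotation vector, rad) and "tvec" (3), from world to camera coordinates, as OpenCV has them. Camera axes: x right, y down, z forward; pixel columns grow to the right and rows downward; lengths in m; the calibration is good to about 2 mm. A picture is of the moment at which its call begins.
- r.close_job(): hands the job in, once; it reports no verdict.
The state is a dict: "time": time; "joint_positions": joint angles; "joint_vel": joint speeds; "joint_torque": joint torques, N m; "ee_pos": TCP position; "eef_rot": TCP orientation; "ft_force": force on the tool from outside, world axes, zero at the start; "torque": the same for the moment, N m; "width": finger opening in m.
Only numpy, scipy, OpenCV 4.12 (cv2) and the standard library are available. Lean on these libraries where they do the work, as an engineer would, in place of code of your own. Each camera call takes 0.05 s, during which the arm holds its last target.

## Task

In the laser marking cell, tighten the clamp bolt of the nest that carries the orange-gripped click wrench: turn the orange handle clockwise (seen from above) until the bolt is home and the wrench clearly breaks over at its hinge, but do not force the handle on to the very end of its bend. Then let go, so that the wrench springs straight again and the bolt stays tight. Leave the blue-gripped wrench where it is.

Things in the scene. Friction and masses are not known exactly. Their poses are not given: they have to be found in the camera images.
- orange_grip (a point): Centre of the orange grip (level, 28 mm diameter, 110 mm long, axis 87 mm above the table, free beneath) of the click wrench fitted on the orange nest's bolt. x points along the handle to the bolt, z up. The click hinge, a dark pin, is 155 mm from here and 50 mm from the bolt axis (205 mm in line when straight). No ratchet: the bolt turns with it both ways; it cannot be lifted off.
- orange_nest: Nest fixed under the orange wrench: grey block, dark plate 150 x 100 mm, brass blank, steel strap, 63 mm high (wrench head to 98). Origin on the table on the bolt axis; z up, x from bolt to blank (plate x -50 to 100). Bolt is home (hard stop) with the wrench along the nest's -x; it starts 0.3 to 0.5 rad anticlockwise of that from above, turns at 0.5 N m and stays where left.
- orange_wrench (a joint): Bend of the orange wrench at its click hinge, rad: 0 straight, growing as the handle goes on clockwise past the head. Spring-held straight up to 1.6 N m (about 10 N at the grip), reached only with the bolt home, then it gives at nearly the same force: over 0.10 is clearly broken over, over 0.38 counts as forced, 0.45 is the hard end. Let go, it springs back to 0.
- blue_grip (a point): Centre of the blue grip of a second, otherwise identical click wrench on the other nest (steel blank); same sizes and height. A bystander, to be left alone.

How it is judged:
By the outcome, as a careful person would: the job done as asked, in the order asked, and still so for the second after the job is handed in, with the robot touching nothing.
It also fails if it takes over 38 s, if anything falls off the work surface, if the arm or the gripper's body presses on something with over 40 N, if the wrist force passes 120 N, or if a joint passes its speed limit or range.

## Working session

There is one attempt and no reset: what is moved stays moved. The work goes in short steps, Python scripts to look and compute and a tool call to move; the robot and the scene stay as the last step left them, time stands still between calls to the robot, and variables do not carry over. Pictures are saved under pics/ and viewed, and the job is handed in when it is done.

Besides the shell and the picture viewer there is one more tool, called by a JSON object that holds its "api" and its "payload". apply_moves: Moves the arm, as the interface text tells. Its arguments: {"type":"object","properties":{"increments":{"type":"array","items":{"type":"object","properties":{"grip":{"type":"number"},"xyz":{"type":"array","items":{"type":"number"}},"rotation":{"type":"array","items":{"type":"number"}}}}},"squeeze":{"type":"number"}},"required":["increments"]}

```bash
ls; mkdir -p pics; python3 - <<'E'
from bench import r, viewer
import cv2,pickle
print(r.read_state())
for n in ("top","side"):
    c=viewer.camera(n); cv2.imwrite(f"pics/{n}0.png",c["img"]); pickle.dump(c,open(f"{n}0.pkl","wb"))
    print(n,{k:v for k,v in c.items() if k not in("img","range_z")})
E
```

```text
pics
{'time': 0.0, 'joint_positions': array([ 1.19040139,  0.33289277, -0.06473793,  1.46094355,  0.0216123 ,
        1.34991028, -0.08853291]), 'joint_vel': array([-0.00055932,  0.00073032,  0.00033712, -0.00021187, -0.0007438 ,
        0.00047965,  0.00146056]), 'joint_torque': array([-8.51869790e-04, -6.23252892e+01,  2.38920422e-02, -3.89893985e+01,
       -6.14648801e-02,  3.98844620e-02,  1.31796151e-04]), 'ee_pos': array([ 0.21875893, -0.58505675,  0.22973992]), 'eef_rot': array([ 8.21655022e-01, -5.69984643e-01, -6.17415961e-04, -3.87254987e-04]), 'ft_force': array([-1.19072409, -0.51238508, -0.31329663]), 'torque': array([ 0.03213653, -0.01603275,  0.06357577]), 'width': 0.08654831705033629}
top {'vertical_fov': 46.86436510029552, 'cx': 314.48171268007815, 'cy': 200.77056520631746, 'D': array([-0.05076389,  0.        ,  0.        ,  0.        ,  0.        ]), 'rvec': array([ 2.14019181, -2.15956529,  0.14936343]), 'tvec': array([0.04096   , 0.57836075, 1.0620503 ])}
side {'vertical_fov': 45.550584482497726, 'cx': 318.5152562948196, 'cy': 202.51922061283386, 'D': array([-0.13558974,  0.        ,  0.        ,  0.        ,  0.        ]), 'rvec': array([ 1.05203522, -2.3781525 ,  1.09390823]), 'tvec': array([0.39724237, 0.33189954, 0.74570208])}
```

View pics/top0.png

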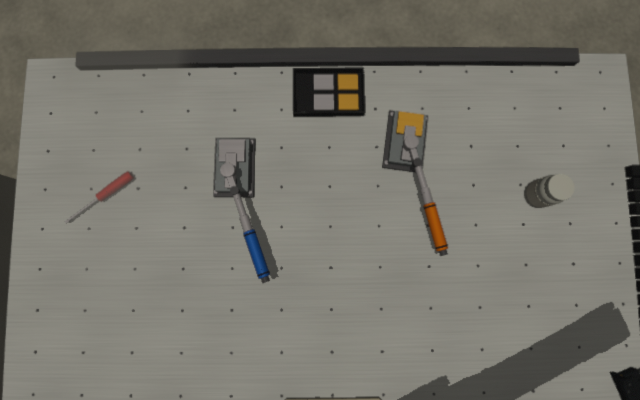

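View pics/side0.png

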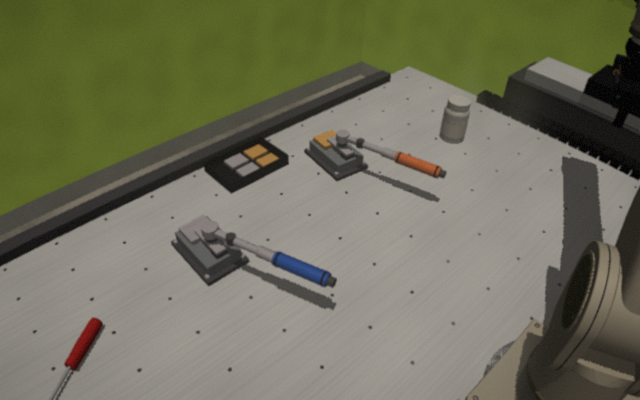

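Top view: the orange wrench runs from the bolt at about (411,140) to the grip at about (436,227). The blue wrench, on the left, is the bystander. I'll enlarge this and measure.

```bash
cat > h.py <<'E'
import cv2,numpy as np
def K(c):
    f=200/np.tan(np.radians(c["vertical_fov"]/2)); return np.array([[f,0,c["cx"]],[0,f,c["cy"]],[0,0,1]])
def plane(c,px,z):
    n=cv2.undistortPoints(np.array([[px]],float),K(c),c["D"])[0,0]
    R=cv2.Rodrigues(c["rvec"])[0]; o=-R.T@c["tvec"]; d=R.T@np.array([n[0],n[1],1])
    return o+d*(z-o[2])/d[2]
def crop(c,x0,y0,w,h,s,fn):
    cv2.imwrite(fn,cv2.resize(c["img"][y0:y0+h,x0:x0+w],None,fx=s,fy=s,interpolation=cv2.INTER_CUBIC))
E
python3 - <<'E'
import pickle; from h import *
c=pickle.load(open("top0.pkl","rb"))
crop(c,370,100,100,160,3.7,"pics/c0.png")
hsv=cv2.cvtColor(c["img"],cv2.COLOR_BGR2HSV)
m=((hsv[...,0]>4)&(hsv[...,0]<20)&(hsv[...,1]>180)&(hsv[...,2]>80)); m[:190]=0
ys,xs=np.nonzero(m);print(len(xs),xs.min(),xs.max(),ys.min(),ys.max(),xs.mean(),ys.mean())
print(cv2.minAreaRect(np.c_[xs,ys].astype(np.float32)))
print(plane(c,(xs.mean(),ys.mean()),.09))
E
```

```text
488 424 446 203 250 435.1168032786885 226.3872950819672
((435.1444091796875, 226.5498046875), (48.08195877075195, 10.830867767333984), 73.49563598632812)
[ 0.51058262 -0.23746969  0.09      ]
```

View pics/c0.png

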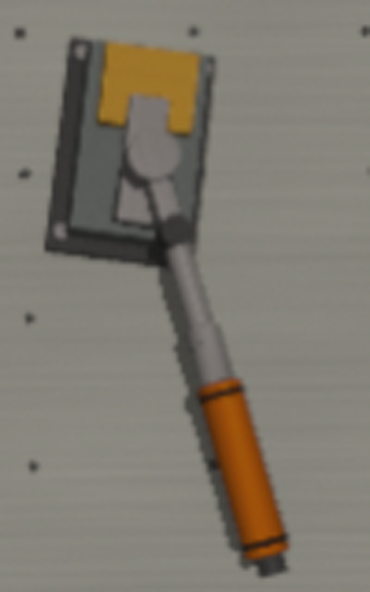

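```bash
python3 - <<'E'
import pickle; from h import *
c=pickle.load(open("top0.pkl","rb"))
p=lambda u,v,z: plane(c,(370+(u+.5)/3.7-.5,100+(v+.5)/3.7-.5),z)
B=p(154,157,.098);H=p(176,230,.093);G=plane(c,(435.1,226.4),.09)
print("B",B,"H",H,"G",G)
for a,b in((B,H),(B,G),(H,G)): d=(b-a)[:2];print(np.linalg.norm(d),np.arctan2(d[1],d[0]))
for z in(.02,.04):
  a,b,e=p(82,48,z),p(60,230,z),p(208,65,z)
  d=(b-a);f=(e-a);print(z,a,b,e,np.linalg.norm(d),np.arctan2(d[1],d[0]),np.linalg.norm(f),np.arctan2(f[1],f[0])-np.pi/2)
rz=c["range_z"]
n=lambda u,v:rz[int(100+v/3.7),int(370+u/3.7)]
print([n(*q) for q in((154,157),(176,230),(100,180),(150,90),(240,460),(320,300))])
E
```

```text
B [ 0.70549966 -0.18891695  0.098     ] H [ 0.65994282 -0.20190209  0.093     ] G [ 0.51055413 -0.23743002  0.09      ]
0.047371288693345844 -2.863924324462484
0.20089120379217207 -2.897692411020703
0.15355524993343508 -2.9081079631135482
0.02 [ 0.80290794 -0.16011255  0.02      ] [ 0.67690674 -0.14106882  0.02      ] [ 0.79049908 -0.24537084  0.02      ] 0.12743220027335098 2.991588670299609 0.08615657586074481 -3.286122211407576
0.04 [ 0.7961401  -0.15656887  0.04      ] [ 0.67240579 -0.13786776  0.04      ] [ 0.78395448 -0.24029328  0.04      ] 0.125139571594615 2.991588670299609 0.08460653563342126 -3.2861222114075757
[np.float32(1.0627623), np.float32(1.0616354), np.float32(1.1170862), np.float32(1.1172179), np.float32(1.0316317), np.float32(1.1474978)]
```

```bash
cat >> h.py <<'E'
from scipy.spatial.transform import Rotation as Ro
B=np.array([.7055,-.1889]); HOME=2.993-2*np.pi
def hinge(b): return B+.05*np.array([np.cos(b),np.sin(b)])
def tcp(bolt,bend,gap,z,back=0.):
    "finger-side TCP target for handle at bolt angle & bend; gap beyond 29mm"
    t=bolt-bend; u=np.array([np.cos(t),np.sin(t)]); n=np.array([-u[1],u[0]])
    q=hinge(bolt)+(.155+back)*u+n*(.029+gap)
    R=np.c_[np.r_[n,0],np.cross([0,0,-1],np.r_[n,0]),[0,0,-1]]
    return np.r_[q,z],Ro.from_matrix(R)
def inc(s,q,R):
    T=Ro.from_quat(s["eef_rot"]); return T.inv().apply(q-s["ee_pos"])*1e3,(T.inv()*R).as_rotvec(degrees=True)
E
python3 - <<'E'
import pickle; from h import *; from bench import r
np.set_printoptions(precision=1,suppress=True)
c=pickle.load(open("top0.pkl","rb"))
R=cv2.Rodrigues(c["rvec"])[0]; k=K(c)
for u,v in((558,187),(540,195)):
  for z in(0,.1):print("bottle",z,plane(c,(u,v),z)*1e3, c["range_z"][v,u], (R@plane(c,(u,v),z)+c["tvec"])[2]*1e3)
s=r.read_state()
for a in((-2.898,0,.035,.2),(-2.898,0,.035,.07)):
  q,R=tcp(*a);print(q*1e3,*inc(s,q,R))
E
```

```text
bottle 0 [ 613.8 -579.     0. ] 1.0256628 1147.2765098194034
bottle 0.1 [ 597.3 -524.6  100. ] 1.0256628 1045.8973424657263
bottle 0 [ 593.8 -530.8    0. ] 1.0624917 1144.4682676316374
bottle 0.1 [ 579.  -480.6  100. ] 1.0624917 1043.3372507911859
[ 522.  -300.5  200. ] [-160.4 -383.7   30. ] [0.  0.1 6.5]
[ 522.  -300.5   70. ] [-160.3 -383.7  160. ] [0.  0.1 6.5]
```

{"api": "apply_moves", "payload": {"increments": [{"grip": 255, "xyz": [-20, -50, 3], "rotation": [0, 0, 1]}, {"grip": 255, "xyz": [-43, -102, 8], "rotation": [0, 0, 2]}, {"grip": 255, "xyz": [-65, -154, 12], "rotation": [0, 0, 3]}, {"grip": 255, "xyz": [-87, -206, 16], "rotation": [0, 0, 4]}, {"grip": 255, "xyz": [-108, -258, 20], "rotation": [0, 0, 5]}]}}

```text
time: 0.72
ee_pos: [0.4235, -0.3921, 0.2097]
eef_rot: [0.796, -0.606, -0.001, -0.0]
ft_force: [0.3, -1.0, -0.6]
width: 0.0449
```

```bash
python3 - <<'E'
from h import *; from bench import r
np.set_printoptions(precision=1,suppress=True)
s=r.read_state();print(s["width"],s["ft_force"])
for z in(.15,.07):
  q,R=tcp(-2.898,0,.035,z);print(*inc(s,q,R))
E
```

```text
0.044879111946948214 [ 0.3 -1.  -0.6]
[ -62.  -119.3   59.7] [0.  0.1 1.5]
[ -61.8 -119.4  139.7] [0.  0.1 1.5]
```

{"api": "apply_moves", "payload": {"increments": [{"grip": 255, "xyz": [-24, -46, 20], "rotation": [0, 0, 1.5]}, {"grip": 255, "xyz": [-46, -88, 40], "rotation": [0, 0, 1.5]}, {"grip": 255, "xyz": [-62, -119, 70], "rotation": [0, 0, 1.5]}, {"grip": 255, "xyz": [-62, -119, 110], "rotation": [0, 0, 1.5]}, {"grip": 255, "xyz": [-62, -119, 139.5], "rotation": [0, 0, 1.5]}]}}

```text
time: 1.35
ee_pos: [0.5211, -0.2995, 0.068]
eef_rot: [0.788, -0.615, -0.002, -0.0]
ft_force: [-0.3, -0.5, 0.6]
width: 0.0013
```

{"api": "apply_moves", "payload": {"increments": [{"grip": 255, "xyz": [0, 0, 0], "rotation": [0, 0, 0]}, {"grip": 255, "xyz": [0, 0, 0], "rotation": [0, 0, 0]}]}}

```text
time: 1.6
ee_pos: [0.5215, -0.2996, 0.069]
eef_rot: [0.788, -0.616, -0.001, -0.0]
ft_force: [0.5, 0.9, 0.4]
width: 0.0001
```

```bash
python3 - <<'E'
from h import *; from bench import r,viewer
np.set_printoptions(precision=1,suppress=True)
for n in("wrist","side"):
  c=viewer.camera(n);cv2.imwrite(f"pics/{n}1.png",c["img"])
s=r.read_state();print(s["width"],s["ft_force"],s["ee_pos"]*1e3)
for a in((-2.898,0,.0,.07),(-2.998,0,0,.07),(-3.098,0,0,.07)):
  q,R=tcp(*a);print(*inc(s,q,R))
E
```

```text
0.0002900182770383669 [ 0.6  0.4 -0.8] [ 521.9 -300.    69.6]
[-34.5   0.   -0.4] [0.  0.1 0.1]
[-55.1   1.9  -0.3] [0.  0.1 5.8]
[-75.8   1.7  -0.3] [ 0.   0.1 11.5]
```

View pics/wrist1.png

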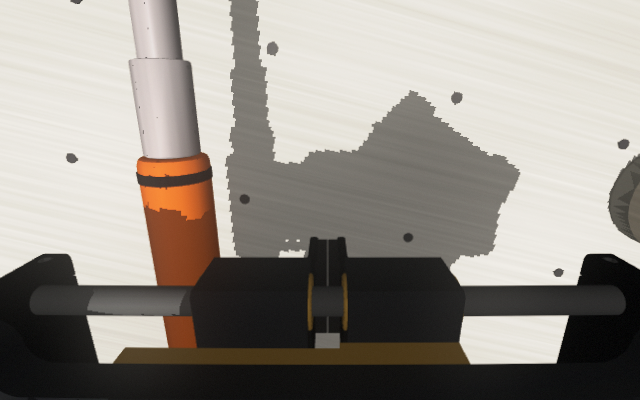

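View pics/side1.png

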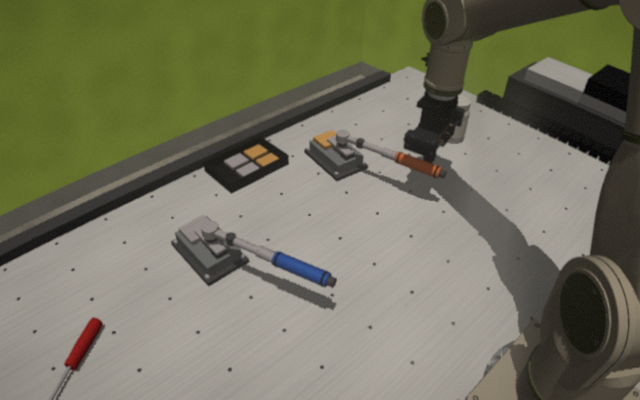

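Wrist view: the closed fingers at about (328,290) stand to the right of the orange grip at about (180,230), with a clear gap. Side view: the gripper is beside the grip and clear of everything. I'll push in gently until contact.

{"api": "apply_moves", "payload": {"increments": [{"grip": 255, "xyz": [-15, 0, 0], "rotation": [0, 0, 0]}, {"grip": 255, "xyz": [-25, 0, 0], "rotation": [0, 0, 0]}, {"grip": 255, "xyz": [-35, 0, 0], "rotation": [0, 0, 0]}, {"grip": 255, "xyz": [-42, 0, 0], "rotation": [0, 0, 2]}, {"grip": 255, "xyz": [-50, 1, 0], "rotation": [0, 0, 4]}]}}

```text
time: 2.33
ee_pos: [0.5089, -0.2516, 0.07]
eef_rot: [0.766, -0.643, 0.0, -0.0]
ft_force: [1.5, -2.5, -1.0]
width: 0.0002
```

```bash
python3 - <<'E'
from h import *; from bench import r,viewer
np.set_printoptions(precision=1,suppress=True)
for n in("wrist","top"):
  c=viewer.camera(n);cv2.imwrite(f"pics/{n}2.png",c["img"])
crop(c,330,90,200,170,4,"pics/top2.png")
s=r.read_state();print(s["width"],s["ft_force"],s["ee_pos"]*1e3)
E
```

```text
0.00045103333524901674 [-0.4  0.2 -0.1] [ 508.7 -250.8   69.9]
```

View pics/wrist2.png

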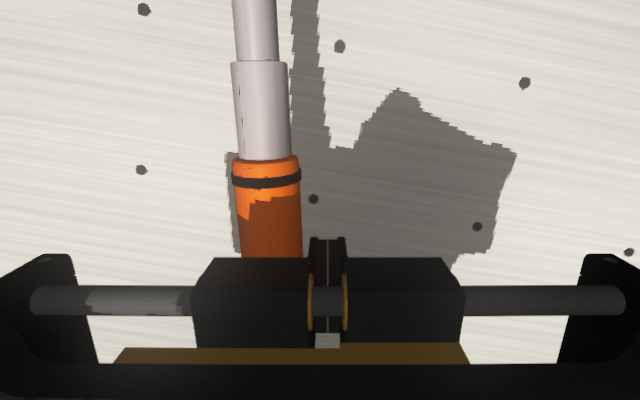

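View pics/top2.png

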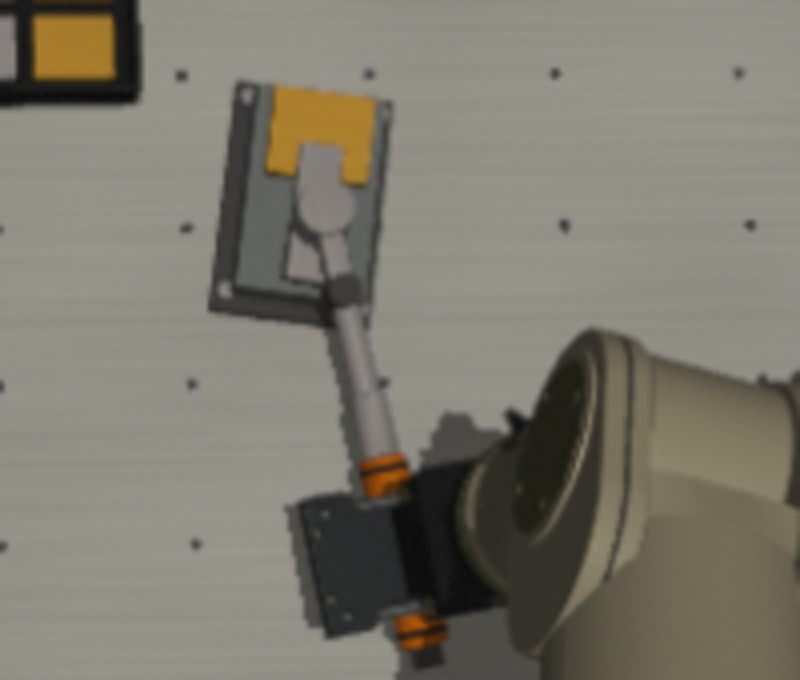

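```bash
python3 - <<'E'
import pickle; from h import *
c=pickle.load(open("top0.pkl","rb"))
p=lambda u,v,z: plane(c,(330+(u+.5)/4-.5,90+(v+.5)/4-.5),z)[:2]
b=p(325,205,.098);h=p(344,290,.093);g1=p(386,475,.09);g2=p(420,632,.09)
print(b,h)
a=lambda d:np.arctan2(d[1],d[0])
print(a(g1-b),a(g2-b),a(g2-h),a(g1-h),a(h-b))
t=a(g2-B);n=np.array([-np.sin(t),np.cos(t)]);print(n@(np.array([.5087,-.2508])-B))
E
```

```text
[ 0.70834121 -0.18814641] [ 0.65919646 -0.1982137 ]
-2.9489867763243733 -2.956011949205943 -2.96014603952189 -2.9533281566192264 -2.9395382461067103
0.024703494863909263
```

```bash
sed -i 's/\.029+gap/.0238+gap/' h.py; python3 - <<'E'
from h import *; from bench import r
np.set_printoptions(precision=1,suppress=True)
s=r.read_state()
for a in((-3.0,0),(-3.06,0),(-3.12,0),(-3.18,0),(-3.24,0),(HOME,0),(HOME,.1),(HOME,.2)):
  q,R=tcp(*a,0,.07);print(a,q,*inc(s,q,R))
E
```

```text
(-3.0, 0) [ 0.5 -0.2  0.1] [-9.8  1.1 -0.1] [0.  0.1 1.9]
(-3.06, 0) [ 0.5 -0.2  0.1] [-22.2   1.8  -0.1] [0.  0.1 5.4]
(-3.12, 0) [ 0.5 -0.2  0.1] [-34.5   1.7  -0.1] [0.  0.1 8.8]
(-3.18, 0) [ 0.5 -0.2  0.1] [-46.9   0.8  -0.1] [ 0.   0.1 12.2]
(-3.24, 0) [ 0.5 -0.2  0.1] [-59.2  -0.8  -0. ] [ 0.   0.1 15.7]
(-3.2901853071795863, 0) [ 0.5 -0.2  0.1] [-69.4  -2.6  -0. ] [ 0.   0.1 18.6]
(-3.2901853071795863, 0.1) [ 0.5 -0.2  0.1] [-84.6  -6.1  -0. ] [ 0.   0.1 24.3]
(-3.2901853071795863, 0.2) [ 0.5 -0.2  0.1] [-99.5 -11.   -0. ] [ 0.   0.1 30. ]
```

{"api": "apply_moves", "payload": {"increments": [{"grip": 255, "xyz": [-10, 1, 0], "rotation": [0, 0, 2]}, {"grip": 255, "xyz": [-20, 1.5, 0], "rotation": [0, 0, 5]}, {"grip": 255, "xyz": [-30, 1.5, 0], "rotation": [0, 0, 8]}, {"grip": 255, "xyz": [-40, 1, 0], "rotation": [0, 0, 10.5]}, {"grip": 255, "xyz": [-50, 0.5, 0], "rotation": [0, 0, 13]}]}}

```text
time: 3.05
ee_pos: [0.4993, -0.202, 0.07]
eef_rot: [-0.688, 0.725, 0.0, -0.0]
ft_force: [2.2, -1.8, -0.2]
width: 0.0005
```

{"api": "apply_moves", "payload": {"increments": [{"grip": 255, "xyz": [-4, 0, 0], "rotation": [0, 0, 1]}, {"grip": 255, "xyz": [-8, -1, 0], "rotation": [0, 0, 2]}]}}

```text
time: 3.3
ee_pos: [0.5003, -0.1945, 0.0699]
eef_rot: [-0.675, 0.738, 0.0, -0.0]
ft_force: [-1.4, -3.3, 0.2]
width: 0.0007
```

```bash
cat > m.py <<'E'
import sys;from h import *; from bench import r,viewer
np.set_printoptions(precision=3,suppress=True)
s=r.read_state();c=viewer.camera("top")
crop(c,330,90,200,170,4,f"pics/{sys.argv[1]}.png")
s2=r.read_state()
print(s["time"],(s["ft_force"]+s2["ft_force"])/2,s["ee_pos"]*1e3)
np.set_printoptions(precision=1,suppress=True)
for b in(0,.1,.15,.2,.25):
  q,R=tcp(HOME,b,0,.07);print(b,*inc(s2,q,R))
E
python3 m.py top3
```

```text
3.3 [-1.684 -2.556 -0.438] [ 500.342 -194.45    69.935]
0 [-11.5   2.5   0. ] [0.1 0.  3.4]
0.1 [-27.2   3.2   0. ] [0.1 0.  9.2]
0.15 [-35.    2.9   0. ] [ 0.1  0.  12. ]
0.2 [-42.8   2.3   0. ] [ 0.1  0.  14.9]
0.25 [-50.6   1.2   0. ] [ 0.1  0.  17.8]
```

View pics/top3.png

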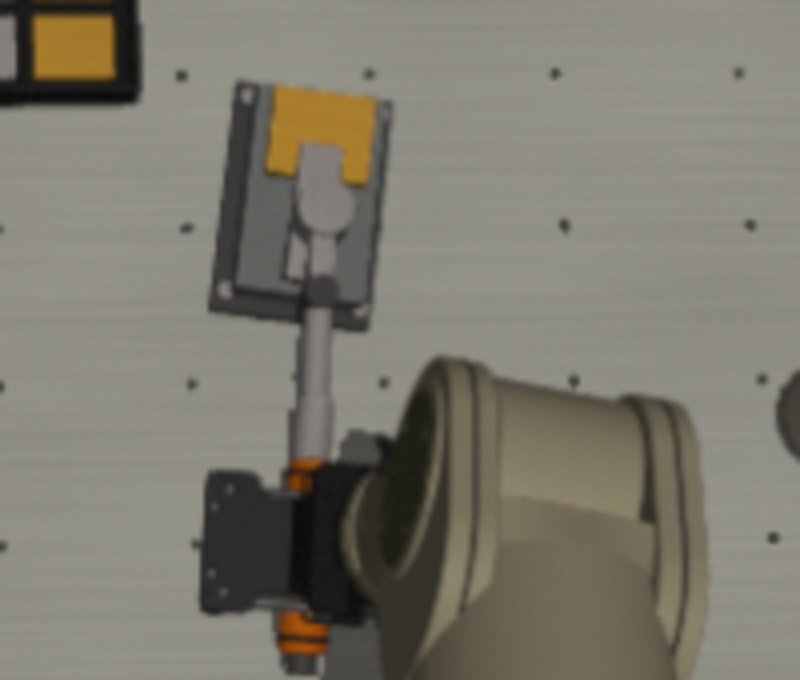

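Top view: the wrench has swung with the handle and is still straight (hinge at (322,290), grip end at (303,640) in the crop). The force is about 3 N, so the bolt is still turning.

{"api": "apply_moves", "payload": {"increments": [{"grip": 255, "xyz": [-4, 1, 0], "rotation": [0, 0, 1]}, {"grip": 255, "xyz": [-8, 2, 0], "rotation": [0, 0, 2]}, {"grip": 255, "xyz": [-12, 2.5, 0], "rotation": [0, 0, 3.4]}]}}

```text
time: 3.72
ee_pos: [0.4996, -0.1814, 0.0702]
eef_rot: [-0.652, 0.758, 0.0, 0.0]
ft_force: [1.7, -3.7, 0.4]
width: 0.0005
```

{"api": "apply_moves", "payload": {"increments": [{"grip": 255, "xyz": [-4, 0, 0], "rotation": [0, 0, 1.5]}, {"grip": 255, "xyz": [-8, 0, 0], "rotation": [0, 0, 3]}]}}

```text
time: 3.98
ee_pos: [0.4996, -0.1755, 0.07]
eef_rot: [-0.631, 0.776, -0.0, -0.001]
ft_force: [-4.9, -10.9, 0.5]
width: 0.0004
```

{"api": "apply_moves", "payload": {"increments": [{"grip": 255, "xyz": [-4, 0, 0], "rotation": [0, 0, 1.5]}, {"grip": 255, "xyz": [-8, 0, 0], "rotation": [0, 0, 3]}]}}

```text
time: 4.22
ee_pos: [0.4997, -0.1698, 0.0697]
eef_rot: [-0.609, 0.793, -0.0, -0.003]
ft_force: [-5.6, -9.8, 2.0]
width: 0.0005
```

```bash
python3 m.py top4
```

```text
4.225 [-5.52  -9.085  1.681] [ 499.658 -169.832   69.744]
0 [12.6 -2.9 -0.2] [ 0.2 -0.3 -6.5]
0.1 [-2.7  0.4 -0.3] [ 0.2 -0.3 -0.8]
0.15 [-10.4   1.5  -0.3] [ 0.2 -0.3  2.1]
0.2 [-18.2   2.3  -0.4] [ 0.2 -0.3  5. ]
0.25 [-26.1   2.6  -0.4] [ 0.2 -0.3  7.8]
```

View pics/top4.png

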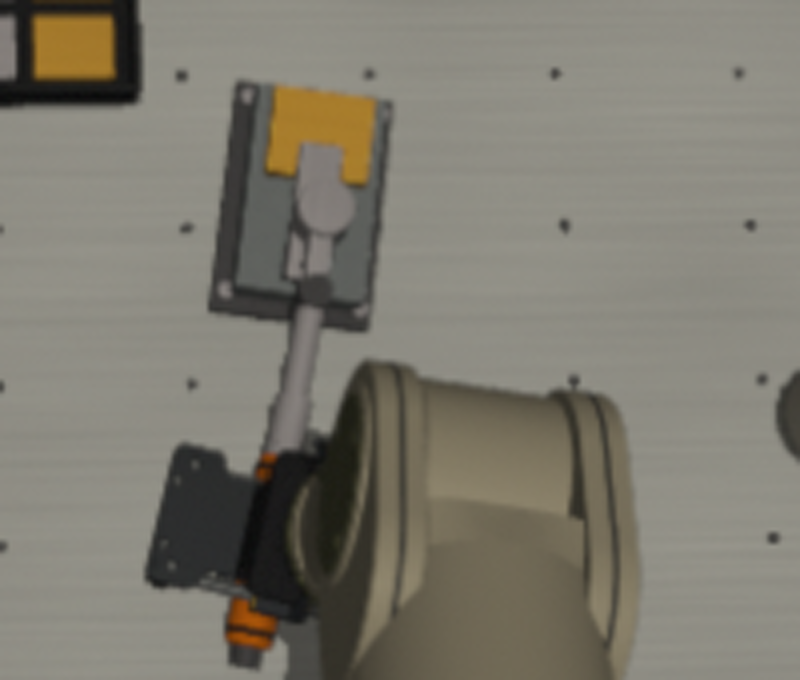

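Force has reached the plateau of about 11 N. The top view now shows a bend at the hinge (317,290), with the grip end at (247,650). I'll quantify it.

```bash
cat > b.py <<'E'
import pickle,sys; from h import *
c=pickle.load(open("top0.pkl","rb"))
p=lambda u,v,z: plane(c,(330+(u+.5)/4-.5,90+(v+.5)/4-.5),z)[:2]
v=list(map(float,sys.argv[1:]))
h=p(v[0],v[1],.093);g=p(v[2],v[3],.09)
a=lambda d:np.arctan2(d[1],d[0])%(2*np.pi)-2*np.pi
print("handle",a(g-h),"head",a(h-B),"bend vs home",HOME-a(g-h),"vs head",a(h-B)-a(g-h))
E
python3 b.py 317 290 250 635
```

```text
handle -3.3637451468190727 head -3.2775581673869953 bend vs home 0.07355983963948631 vs head 0.08618697943207732
```

{"api": "apply_moves", "payload": {"increments": [{"grip": 255, "xyz": [-6, 0.5, 0], "rotation": [0, 0, 1.5]}, {"grip": 255, "xyz": [-12, 1, 0], "rotation": [0, 0, 3.5]}, {"grip": 255, "xyz": [-18, 2, 0], "rotation": [0, 0, 5]}, {"grip": 255, "xyz": [-21, 2, 0], "rotation": [0, 0, 6]}]}}

```text
time: 4.78
ee_pos: [0.5021, -0.1504, 0.0696]
eef_rot: [-0.565, 0.825, -0.001, -0.005]
ft_force: [-4.0, -10.8, 2.7]
width: 0.0
```

```bash
python3 m.py top5
```

```text
4.775 [ -3.457 -10.409   2.586] [ 502.148 -150.443   69.604]
0 [30.9 -8.8 -0.2] [  0.3  -0.5 -12.7]
0.1 [16.1 -3.8 -0.3] [ 0.2 -0.5 -7. ]
0.15 [ 8.5 -1.9 -0.4] [ 0.2 -0.5 -4.1]
0.2 [ 0.8 -0.4 -0.4] [ 0.2 -0.5 -1.3]
0.25 [-6.9  0.8 -0.5] [ 0.2 -0.5  1.6]
```

View pics/top5.png

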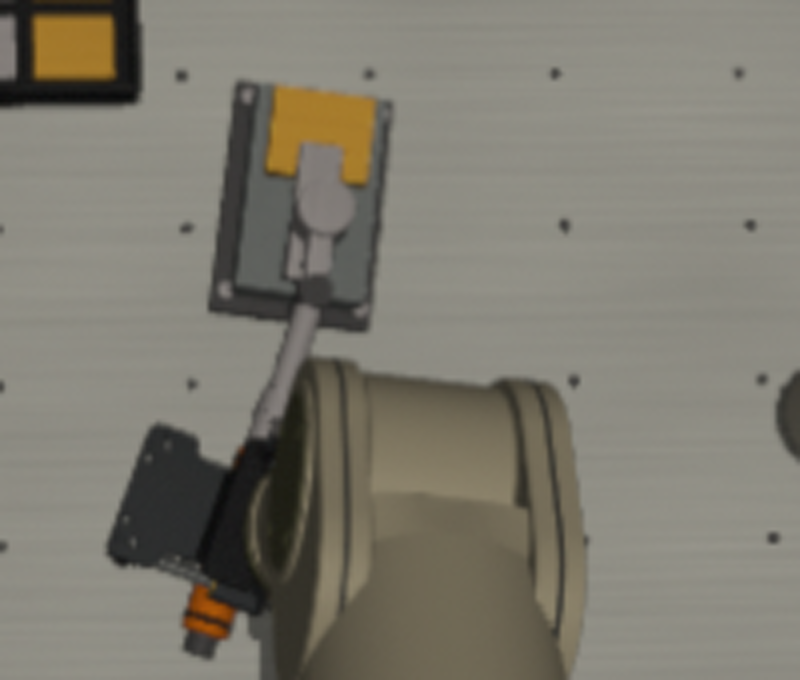

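```bash
python3 b.py 317 290 206 628
```

```text
handle -3.4860112938636685 head -3.2775581673869953 bend vs home 0.19582598668408213 vs head 0.20845312647667313
```

Bend is about 0.20, and the head (317,290) hasn't moved, so the bolt is home. Now I'll back off slowly so the handle follows the finger back to straight.

{"api": "apply_moves", "payload": {"increments": [{"grip": 255, "xyz": [4, -1, 0], "rotation": [0, 0, -1.5]}, {"grip": 255, "xyz": [8, -2, 0], "rotation": [0, 0, -3]}, {"grip": 255, "xyz": [12, -3, 0], "rotation": [0, 0, -4.5]}, {"grip": 255, "xyz": [16, -4, 0], "rotation": [0, 0, -7]}, {"grip": 255, "xyz": [20, -5, 0], "rotation": [0, 0, -8]}]}}

```text
time: 5.45
ee_pos: [0.4994, -0.1726, 0.07]
eef_rot: [-0.62, 0.784, -0.002, -0.005]
ft_force: [0.2, -9.3, 1.4]
width: 0.0004
```

{"api": "apply_moves", "payload": {"increments": [{"grip": 255, "xyz": [4, -1, 0], "rotation": [0, 0, -1.5]}, {"grip": 255, "xyz": [8, -2, 0], "rotation": [0, 0, -3]}, {"grip": 255, "xyz": [12, -3, 0], "rotation": [0, 0, -4.5]}, {"grip": 255, "xyz": [16, -4, 0], "rotation": [0, 0, -4.5]}, {"grip": 255, "xyz": [20, -5, 0], "rotation": [0, 0, -4.5]}]}}

```text
time: 6.08
ee_pos: [0.4997, -0.193, 0.0701]
eef_rot: [-0.651, 0.759, -0.001, -0.005]
ft_force: [-0.5, 0.8, 0.5]
width: 0.0009
```

{"api": "apply_moves", "payload": {"increments": [{"grip": 255, "xyz": [10, 0, 0], "rotation": [0, 0, 0]}, {"grip": 255, "xyz": [25, 0, 0], "rotation": [0, 0, 0]}, {"grip": 255, "xyz": [40, 0, 0], "rotation": [0, 0, 0]}, {"grip": 255, "xyz": [50, 0, 0], "rotation": [0, 0, 0]}, {"grip": 255, "xyz": [50, 0, -20], "rotation": [0, 0, 0]}]}}

```text
time: 6.7
ee_pos: [0.4907, -0.2433, 0.0895]
eef_rot: [-0.65, 0.76, 0.0, -0.006]
ft_force: [-0.1, -0.5, -0.1]
width: -0.0
```

```bash
python3 m.py top6; python3 - <<'E'
from bench import viewer;import cv2
cv2.imwrite("pics/side6.png",viewer.camera("side")["img"])
E
```

```text
6.7 [ 0.38  -0.279  1.217] [ 490.667 -243.341   89.459]
0 [-61.8   3.   22.3] [ 0.2 -0.6 -0.4]
0.1 [-77.4   4.7  22.2] [ 0.2 -0.6  5.3]
0.15 [-85.3   4.9  22.1] [ 0.1 -0.6  8.2]
0.2 [-93.1   4.8  22. ] [ 0.1 -0.6 11.1]
0.25 [-100.9    4.3   22. ] [ 0.1 -0.6 13.9]
```

View pics/top6.png

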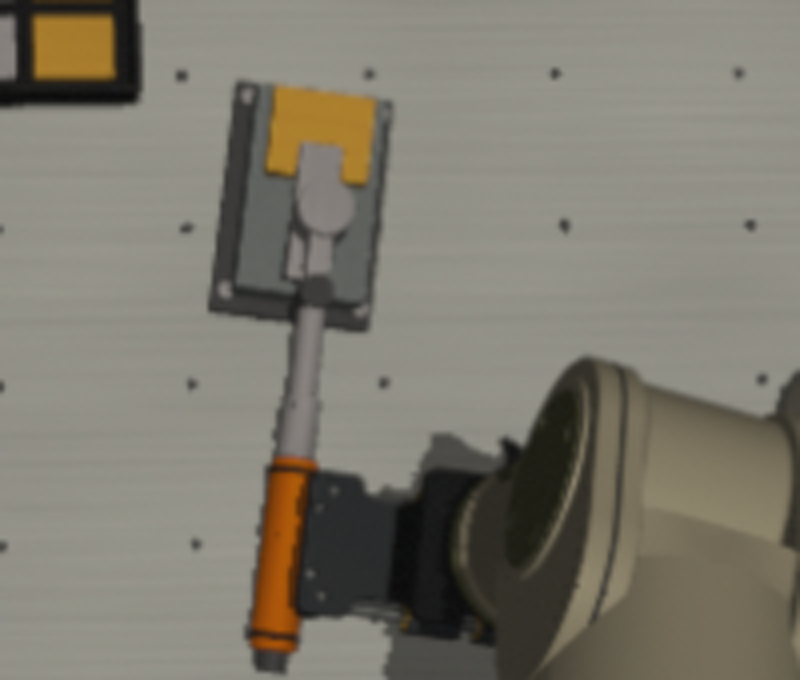

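View pics/side6.png

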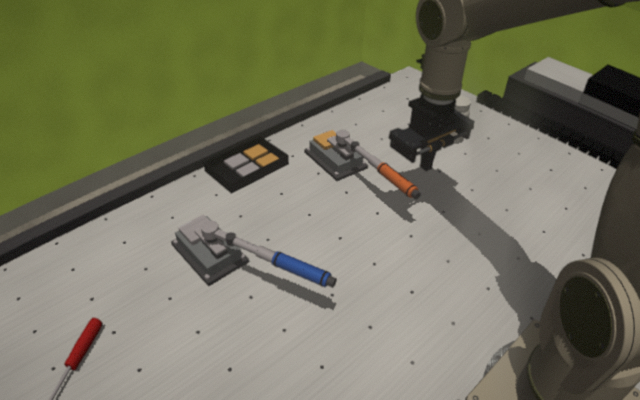

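The wrench has sprung back, the head is still at its home position (hinge (317,290)), and the fingers are clear. I'll lift away, check the angle and hand in.

{"api": "apply_moves", "payload": {"increments": [{"grip": 255, "xyz": [10, 0, -40], "rotation": [0, 0, 0]}, {"grip": 255, "xyz": [20, 0, -80], "rotation": [0, 0, 0]}, {"grip": 255, "xyz": [20, 0, -100], "rotation": [0, 0, 0]}, {"grip": 255, "xyz": [20, 0, -100], "rotation": [0, 0, 0]}]}}

```text
time: 7.3
ee_pos: [0.4911, -0.2624, 0.1934]
eef_rot: [-0.65, 0.76, -0.004, -0.004]
ft_force: [-0.8, -0.5, 0.0]
width: 0.0003
```

```bash
python3 b.py 317 290 273 640; python3 - <<'E'
from h import *; from bench import r,viewer
s=r.read_state();print(s["time"],s["ee_pos"],s["ft_force"],s["joint_vel"].round(3))
c=viewer.camera("top");crop(c,330,90,200,170,4,"pics/top7.png")
E
```

```text
handle -3.298468617489045 head -3.2775581673869953 bend vs home 0.008283310309458614 vs head 0.020910450102049616
7.3 [ 0.49109253 -0.26240823  0.19335732] [-0.78952328 -0.46692769  0.03161334] [-0.004  0.026 -0.003  0.045  0.003 -0.018 -0.004]
```

View pics/top7.png

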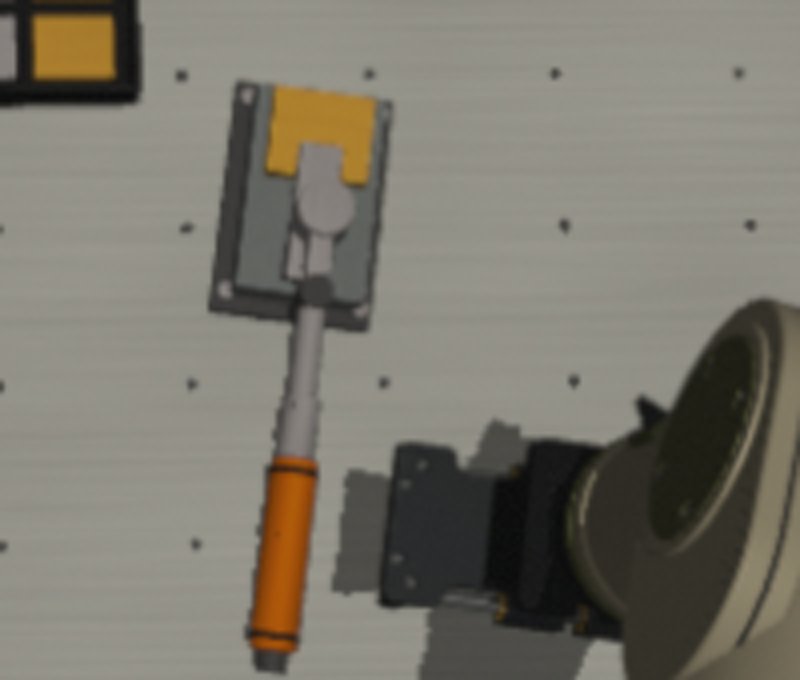

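The wrench is straight along the nest's -x (grip centre about (284,555) in the crop), and the gripper is well clear.

```bash
python3 -c "
from bench import r
print(r.close_job())"
```

```text
the job is handed in; nothing more can be done
None
```

The orange nest's clamp bolt is tight, and I handed the job in at about 7.4 s. With the gripper shut, I pushed the orange grip clockwise until the bolt reached its stop. I kept pushing until the wrench broke over, then backed off slowly so it sprang straight, and lifted clear.

- **Break-over:** the push force rose from about 3 N to a plateau of about 11 N. The top camera and the arm's position both put the bend at about 0.20 rad. That is clearly broken over and well below the 0.38 rad that counts as forced.
- **After release:** the handle is within about 0.01 rad of the measured home direction, and about 0.02 rad off straight, which is within what the pictures can resolve. The hinge stayed where it was at break-over, so the bolt stayed home. The force readings were down to noise.
- **Blue wrench:** I never went near it, and in the side picture it looks unmoved.

No check failed. The camera and arm-position estimates of the bend differed by only about 0.01 rad.

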